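Shut the bench press and knock its locking pin home

TASK

A blank is loaded in the small wooden press: swing the press's open lid shut, then take the mallet and, from above, knock the red-headed sprung pin on the lid down until it is fully home, so that the lid is locked. Do not touch the red head with the gripper. Afterwards stand the mallet back on its head on the green mat, and leave the other things on the bench undisturbed.

Things in the scene. Friction and masses are not known exactly. Their poses are not given: they have to be found in the camera images.
- press: Fixed wooden press, light wood, 150 mm (x) by 160 mm (y) and 60 mm high, with a shallow bed in its top; origin at the centre of its underside. Its hinge is along its +x side (away from the robot), its front rim on -x.
- lid_hinge (a point): Middle of the lid's hinge line, fixed on the press 70 mm to +x of its origin and 60 mm up; axes as the press's, the hinge line along y.
- lid (a joint): Angle (rad) of the dark wooden lid: 0 shut and level, 1.57 upright, starting half open or more. 142 mm from hinge line to free edge, 150 mm wide (y), 14 mm thick; shut, its underside is at the hinge line's height. Its stiff hinge stays where left (about 7 N at the edge moves it): push it over with closed fingertips on its outer (top) face beside the pin.
- pin (a joint): How far (m) the locking pin is driven into the lid: 0 fully up, 0.025 fully home. Held by a friction spring: about 6 to 9 N moves it, and it stays where it is left.
- pin_cap: Red round head of the steel locking pin, 28 mm diameter, 12 mm thick; origin at the centre of its striking (top) face, z along the pin, outward from the lid. The pin stands on the lid's centre line 115 mm from the hinge; its face is 40 mm above the lid's top face when up, 15 mm when home. Shaft below it 14 mm in diameter.
- mallet: Mallet standing on its head: black round rubber head, axis vertical, 58 mm diameter, 80 mm tall; origin at the centre of its lower (striking) face. Level light-wood handle 40 mm above that face, reaching 182 mm from the head's axis along the mallet's -x; 24 mm wide (y), 30 mm tall (z). About 0.3 kg, mostly head; grip from above 60 to 70 mm from the head's axis.
- mat: Fixed flat green mat, 240 mm (x) by 180 mm (y), 3 mm thick; origin at the centre of its underside.
- blank: Plywood blank 75 by 110 mm, 12 mm thick, lying loose in the press's bed; origin at the centre of its underside.
- can: Bystander: tall yellow can, 72 mm diameter, 120 mm high; origin under its middle.
- jar: Bystander: glass jar with white cap, 60 mm diameter, 80 mm high; origin under its middle.
- pliers: Bystander: red-handled pliers lying flat, 160 mm long, 14 mm high; origin under its middle.
- file: Bystander: file with wooden handle lying flat, 240 mm long, 16 mm high; origin under its middle.
- strips: Bystander: bundle of three wooden strips held by a blue band, 280 mm long, 13 mm high; origin under its middle.
- tape: Bystander: roll of blue tape lying flat, 90 mm diameter, 22 mm high; origin under its middle.
- cup: Bystander: blue cup, 72 mm diameter, 90 mm high; origin under its middle.

How it is judged:
On the way, in this order (a step that is already met when the one before it is completed fails the run):
1. the lid is shut (within 0.05 rad, about 3 degrees) with the pin still up (driven less than 10 mm) (value of joint lid below 0.05 rad and value of joint pin below 0.01 m), for 0.2 s.
2. the mallet is held over the pin: its lower face at least 30 mm above the red head and centred within 25 mm of it, lid shut and pin still up (all of step 1 and z of mallet in the frame of pin_cap above 0.03 m and horizontal distance between mallet and pin_cap below 0.025 m), for 0.05 s.
3. the mallet strikes the red head with a quick blow: the pin goes down faster than 0.08 m/s under the mallet (value of joint lid below 0.05 rad and velocity of joint pin above 0.08 m/s and contact force between mallet and pin_cap above 0.5 N).
4. the pin is home (driven at least 21 of its 25 mm; more blows are allowed), the lid shut, and the mallet's face lifted at least 30 mm off it (value of joint lid below 0.05 rad and value of joint pin above 0.021 m and z of mallet in the frame of pin_cap above 0.03 m), for 0.1 s.
At the end, for the whole second after the job is handed in: The lid is shut within 0.05 rad, the pin driven at least 21 mm, the blank still in the press bed (its middle within 35 mm of the press centre), and the mallet stands still and upright (within 0.12 rad) on its striking face on the green mat, the middle of its head within 80 mm of the mat's centre (value of joint lid below 0.05 rad and value of joint pin above 0.021 m and horizontal distance between mallet and mat below 0.08 m and z of mallet in the frame of mat between -0.005 and 0.012 m and angle between mallet's own z axis and vertical below 0.12 rad and linear speed of mallet below 0.02 m/s and horizontal distance between blank and press below 0.035 m); the robot touches nothing.
It fails at once if the gripper or arm touches the red pin head (more than 0.5 N) (contact force between any of the fingers, the arm and pin_cap above 0.5 N).
It fails at once if a bystander (can, jar, pliers, file, strips, tape or cup) is moved more than 30 mm (distance of any of can, jar, pliers, file, strips, tape, cup from where it was at the start of the episode above 0.03 m).
It also fails if it takes over 58 s, if anything falls off the work surface, if the arm or the gripper's body presses on something with over 40 N, if the wrist force passes 120 N, or if a joint passes its speed limit or range.

ROBOT

A 6-joint arm with a two-finger parallel gripper is mounted at the origin on the work surface. World frame = base frame: x ahead of the robot, y to its left, z up, the work surface at z = 0. Lengths are in m, angles in rad, forces in N, time in s.
With the tool pointing down it reaches from about 0.3 to 0.95 m from the base axis. Payload 3.1 kg.
Tool frame: the origin (TCP) lies at the very end of the fingers, on their centre line; the grasp point (between the pads) lies 19 mm behind it; z points along the fingers, y is the direction in which the jaws open and shut (so a half turn about z gives the same grasp; the last joint's range is limited). The gripper opens to 85 mm and grips with 20 to 120 N. Pads are 22 mm wide; open, the fingers measure 114 mm over their backs; the gripper's body (76 mm by 85 mm) begins 54 mm behind the grasp point. The pads swing forward as they close: fully open they stand 13 mm farther back than shut.
Start: joints at [1.14, 0.308, 1.634, -0, 1.2, -0.07], TCP at [0.221, 0.585, 0.231] pointing down, gripper open.
Joint ranges: [-3.06, 3.06], [-0.79, 1.96], [0.05, 2.63], [-1.19, 4.34], [0.05, 2.64], [-2.94, 2.94]. Speed limits (rad/s): [2.79, 2.79, 3.14, 3.14, 3.14, 3.14].

INTERFACE

Orientations are given as a rotation vector (axis times angle).
In Python, from workcell import manip gives the robot as it stands. The module is installed in compiled form; this text tells all that it offers.
- The arm moves only by the tool step_arm, never from a script. Its argument "series" is text: rows parted by semicolons, each of 5 numbers parted by spaces: the shift along the tool's x, y, z in mm, then the turn about the tool's z in rad, then the finger opening in mm, from 0 to 85.4. A call has 1 to 5 rows; each row shifts and turns the pose as measured when the row begins, along the tool's axes as they then stand; what a row does not reach is not made up. A row lasts 1/8 s, in which the tool goes at most 62.5 mm and 10.7 degrees, less where a joint would pass 70% of its speed; a pose out of reach is approached as far as the arm can. A call with a gripper value outside its range is refused whole. The fingers move at their own pace and stop on an object; the grip force is fixed at half the most. Time passes only in rows, so rows that do not move let the fingers close. It gives the time, the measured TCP pose, the force and the opening at its end, in the units of the state.
- manip.observe(): the state, without advancing time (a new reading comes with each control period).
- manip.get_image(name): name is "scene" or "side" or "wrist"; returns the picture (400x640x3 uint8, red, green, blue); there is no depth.
- manip.camera_info(name): a dict with "mtx" (3x3 intrinsics, pixels), "pose" (4x4, takes a point from camera to world coordinates). Camera axes: x right, y down, z forward; pixel columns grow to the right and rows downward; lengths in m; the calibration is good to about 2 mm. A picture is of the moment at which its call begins: read the wrist's pose just before it. camera_info takes no time and is no camera call; for the wrist camera it gives the pose at the moment of the call.
- manip.close_job(): hands the job in, once; it reports no verdict.
The state is a dict: "time": time; "qpos": joint angles; "joint_velocities": joint speeds; "joint_torque": joint torques, N m; "ee_pos": TCP position; "tcp_rot": TCP orientation; "contact_force": force on the tool from outside, world axes, zero at the start; "moment": the same for the moment, N m; "opening": opening from 0.0 (shut) to 1.0 (fully open).
Only numpy, scipy, OpenCV 4.12 (cv2) and the standard library are available. Lean on these libraries where they do the work, as an engineer would, in place of code of your own. Each camera call takes 0.05 s, during which the arm holds its last target. There are 200 camera calls.

## Working session

There is one attempt and no reset: what is moved stays moved. The work goes in short steps, Python scripts to look and compute and a tool call to move; the robot and the scene stay as the last step left them, time stands still between calls to the robot, and variables do not carry over. Pictures are saved under pics/ and viewed, about 8 in all and at most 12, crops included, and the job is handed in when it is done.

Besides the shell and the picture viewer there is one more tool, called after "Request:" as name(argument=value, ...) on one line, values as JSON. step_arm: Moves the arm, as the interface text tells. Its arguments: {"type":"object","properties":{"series":{"type":"string"}},"required":["series"]}

```bash
mkdir -p pics
cat > h.py <<'E'
import numpy as np, cv2
from scipy.spatial.transform import Rotation as R
from workcell import manip
def snap(n,f):
    ci=manip.camera_info(n); im=manip.get_image(n); cv2.imwrite(f'pics/{f}.png',im[:,:,::-1]); return im,ci
def ray(n,u,v,z,ci=None):
    ci=ci or manip.camera_info(n); P=np.array(ci['pose']); d=P[:3,:3]@np.linalg.inv(np.array(ci['mtx']))@[u,v,1]
    return P[:3,3]+d*(z-P[2,3])/d[2]
def proj(n,p):
    ci=manip.camera_info(n); P=np.array(ci['pose']); q=np.array(ci['mtx'])@(P[:3,:3].T@(np.array(p)-P[:3,3])); return q[:2]/q[2]
def st():
    s=manip.observe(); M=R.from_rotvec(s['tcp_rot']).as_matrix()
    print(s['time'],np.round(s['ee_pos'],4),'\n',np.round(M,3),'\n',np.round(s['qpos'],3),np.round(s['contact_force'],1),s['opening']); return s,M
E
python3 - <<'E'
from h import *
for n in('scene','side'):
    snap(n,n+'0'); print(n,np.round(manip.camera_info(n)['pose'],3))
st()
E
```

```text
scene [[-0.552  0.573 -0.606  1.407]
 [ 0.834  0.361 -0.418  0.529]
 [-0.021 -0.736 -0.677  0.955]
 [ 0.     0.     0.     1.   ]]
side [[ 0.747 -0.49   0.45   0.099]
 [-0.665 -0.555  0.499 -0.593]
 [ 0.005 -0.672 -0.74   0.954]
 [ 0.     0.     0.     1.   ]]
0.1 [0.2204 0.5841 0.2301] 
 [[-0.936  0.353 -0.001]
 [ 0.353  0.936 -0.002]
 [ 0.    -0.002 -1.   ]] 
 [ 1.14   0.309  1.635 -0.     1.2   -0.07 ] [-0.8  0.4 -0.1] 1.002764216378516
```

View pics/scene0.png

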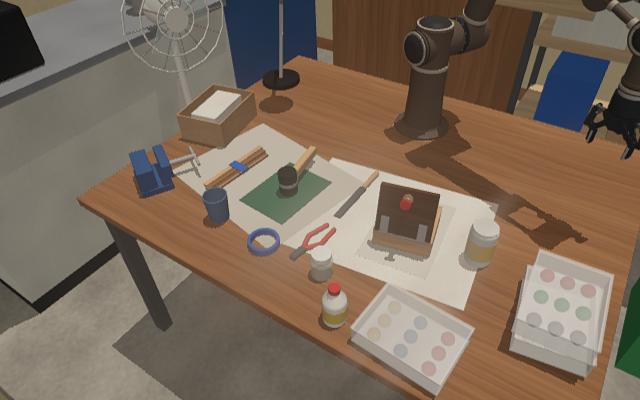

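View pics/side0.png

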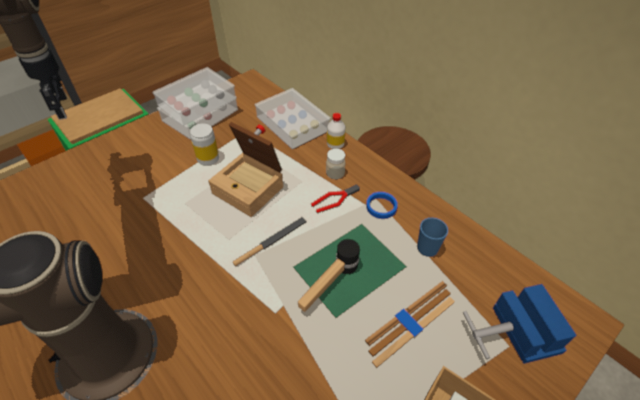

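The scene view shows the press at about (405,220) with its lid up and red cap at (406,202), and the mallet on the mat at (288,180). The side view shows the press at (247,180), the mallet head at (348,250) and the handle end at (305,303). Next I'll enlarge these.

Run:
```python
import cv2,numpy as np
a=cv2.imread('pics/scene0.png');b=cv2.imread('pics/side0.png')
c=lambda i,x,y:cv2.resize(i[y:y+75,x:x+100],(400,300),interpolation=cv2.INTER_CUBIC)
cv2.imwrite('pics/z0.png',np.vstack([np.hstack([c(a,360,180),c(a,235,140)]),np.hstack([c(b,195,125),c(b,290,235)])]))
d=lambda i,x,y:cv2.resize(i[y:y+100,x:x+133],(399,300),interpolation=cv2.INTER_CUBIC)
```

```text
(no output)
```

View pics/z0.png

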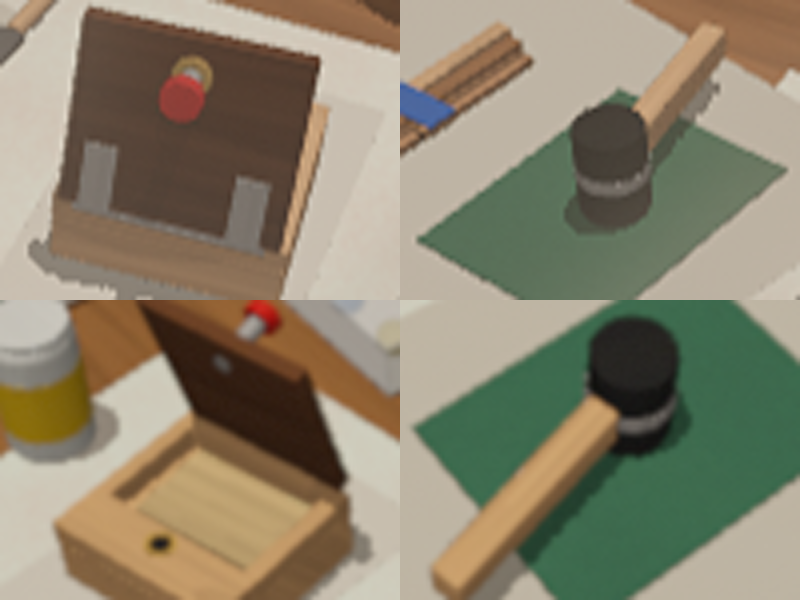

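Run:
```python
from h import *
np.set_printoptions(precision=3,suppress=True)
def tri(a,b):
    L=[]
    for n,(u,v) in(('scene',a),('side',b)):
        o=manip.camera_info(n)['pose']; o=np.array(o)[:3,3]; d=ray(n,u,v,0)-o; L.append((o,d/np.linalg.norm(d)))
    A=sum(np.eye(3)-np.outer(d,d) for o,d in L); B=sum((np.eye(3)-np.outer(d,d))@o for o,d in L); p=np.linalg.solve(A,B)
    return p,[np.linalg.norm(np.cross(p-o,d)) for o,d in L]
print('rear edge',ray('scene',374.2,230,.06),ray('scene',432.5,243.7,.06))
print('front L, rear R',ray('side',209.2,181.2,.06),ray('side',248,197,.06),ray('side',282,172,.06))
print('lid corners scene-right/side-left',tri((440,195),(231,125)),'other',tri((382,182.5),(270,144.5)))
print('cap',tri((405.5,204.5),(261,129.5)))
print('head',ray('scene',287.5,172,.083),ray('side',348.5,247.5,.083))
print('handle end',ray('scene',313,148,.058),ray('side',301.7,301.2,.058))
print('mat scene',ray('scene',239.5,200,.003),ray('scene',331,182.5,.003),ray('scene',290,163,.003))
print('mat side',ray('side',294,267.5,.003),ray('side',337,314,.003),ray('side',406,266,.003),ray('side',362,226,.003))
print('can',ray('side',202,132,.12),'jar',ray('side',336,156,.08),'cup',ray('side',432,226,.09))
```

```text
rear edge [0.624 0.143 0.06 ] [0.586 0.295 0.06 ]
front L, rear R [0.441 0.254 0.06 ] [0.489 0.128 0.06 ] [0.623 0.143 0.06 ]
lid corners scene-right/side-left (array([0.553, 0.278, 0.195]), [np.float64(0.0027833799615627937), np.float64(0.002783379961562719)]) other (array([0.585, 0.135, 0.196]), [np.float64(0.0005155028064927782), np.float64(0.0005155028064928365)])
cap (array([0.614, 0.217, 0.182]), [np.float64(0.0008430899247378309), np.float64(0.0008430899247378206)])
head [ 0.57  -0.189  0.083] [ 0.568 -0.193  0.083]
handle end [ 0.399 -0.214  0.058] [ 0.394 -0.217  0.058]
mat scene [ 0.684 -0.297  0.003] [ 0.462 -0.103  0.003] [ 0.45  -0.277  0.003]
mat side [ 0.46  -0.107  0.003] [ 0.454 -0.276  0.003] [ 0.682 -0.298  0.003] [ 0.691 -0.129  0.003]
can [0.513 0.39  0.12 ] jar [0.777 0.072 0.08 ] cup [ 0.772 -0.291  0.09 ]
```

Measurements agree with each other. Press yaw is about 0.245 rad and its origin about (0.532, 0.201). The hinge middle is (0.600, 0.218) and the lid stands at about 1.3 rad. The mallet head is at (0.569, -0.191), with its handle pointing towards (-0.99, -0.15). The mat centre is about (0.571, -0.202). First I rise, turn to line up with the press, and close the fingers.

Request:
step_arm(series="0 0 -20 -0.15 0;0 0 -20 -0.15 0;0 0 -20 -0.15 0;0 0 -20 -0.16 0;0 0 0 0 0")

```text
time: 0.72
ee_pos: [0.2194, 0.582, 0.3076]
tcp_rot: [0.418, -3.108, 0.014]
contact_force: [-1.2, -0.9, -1.0]
opening: 0.001
```

```bash
cat >> h.py <<'E'
def go(*t):
    s,M=st()
    for p in t: print('tool mm',np.round(M.T@(np.array(p)-s['ee_pos'])*1e3,1))
O=np.array([.532,.201,0]); yaw=.245
PX=np.array([np.cos(yaw),np.sin(yaw),0]); PY=np.array([-np.sin(yaw),np.cos(yaw),0]); H=O+.07*PX+[0,0,.06]
def pr(x,y,z): return H+x*PX+y*PY+[0,0,z]   # relative to hinge
E
python3 - <<'E'
from h import *
go(pr(.04,-.05,.25),pr(.04,-.05,.11)); print(pr(.04,-.05,.25))
E
```

```text
0.725 [0.2194 0.582  0.3076] 
 [[-0.965 -0.264 -0.005]
 [-0.264  0.964 -0.01 ]
 [ 0.007 -0.008 -1.   ]] 
 [ 1.14   0.251  1.551 -0.     1.351 -0.698] [-1.2 -0.9 -1. ] 0.0008622833410662497
tool mm [-3.098e+02 -5.024e+02 -3.000e-01]
tool mm [-310.7 -501.3  139.7]
[0.65084292 0.17917433 0.31      ]
```

Request:
step_arm(series="-31 -50 0 0 0;-31 -50 0 0 0;-31 -50 0 0 0;-31 -50 0 0 0;-31 -50 0 0 0")

```text
time: 1.35
ee_pos: [0.4343, 0.3765, 0.3004]
tcp_rot: [0.408, -3.101, 0.022]
contact_force: [0.8, 0.0, -0.6]
opening: -0.005
```

Request:
step_arm(series="-31 -50 0 0 0;-31 -50 0 0 0;-31 -50 0 0 0;-31 -50 0 0 0;-31 -50 0 0 0")

```text
time: 1.98
ee_pos: [0.6499, 0.1651, 0.2917]
tcp_rot: [0.382, -3.094, 0.025]
contact_force: [-0.0, 1.3, -0.4]
opening: 0.001
```

Run:
```python
from h import *
go(pr(.04,-.05,.25),pr(.04,-.05,.11))
```

```text
1.975 [0.6499 0.1651 0.2917] 
 [[-0.97  -0.244 -0.022]
 [-0.243  0.97  -0.019]
 [ 0.026 -0.013 -1.   ]] 
 [ 0.19   0.367  1.433 -0.014  1.367 -1.623] [-0.   1.3 -0.4] 0.0007586761948973936
tool mm [ -3.9  13.2 -18.6]
tool mm [ -7.6  15.  121.4]
```

Request:
step_arm(series="-4 5 40 0 0;-4 5 40 0 0;0 3 30 0 0;0 0 12 0 0;0 0 0 0 0")

```text
time: 2.6
ee_pos: [0.6523, 0.1704, 0.1582]
tcp_rot: [0.348, -3.089, 0.028]
contact_force: [0.6, -0.0, 0.4]
opening: 0.0
```

Run:
```python
from h import *
go(*[pr(-.11*np.cos(a)+.014*np.sin(a)+.011,-.05,.11*np.sin(a)+.014*np.cos(a)) for a in (1.3,1.1,.9,.7,.5,.3,.15,0)])
snap('side','s1')
im=cv2.imread('pics/s1.png')[60:240,130:370]; cv2.imwrite('pics/s1c.png',cv2.resize(im,None,fx=3,fy=3,interpolation=2))
```

```text
2.6 [0.6523 0.1704 0.1582] 
 [[-0.974 -0.223 -0.03 ]
 [-0.222  0.975 -0.021]
 [ 0.034 -0.014 -0.999]] 
 [ 0.198  0.49   1.535 -0.016  1.15  -1.59 ] [ 0.6 -0.   0.4] 0.00044742444930648826
tool mm [ 44.7   7.8 -10.1]
tool mm [66.   7.4 -4. ]
tool mm [85.7  7.1  6.2]
tool mm [102.9   7.   20.1]
tool mm [117.    6.9  37.1]
tool mm [127.5   7.   56.7]
tool mm [132.7   7.1  72.4]
tool mm [135.4   7.2  88.8]
```

View pics/s1c.png

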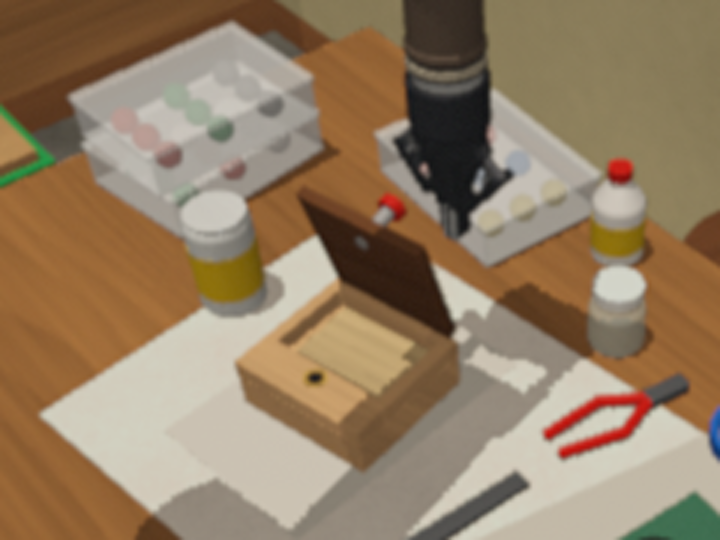

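The fingertips at (455,235) are behind the lid, and the red cap at (390,207) stays clear of them. Now I push the lid over.

Request:
step_arm(series="45 0 -10 0 0;21 0 6 0 0;20 0 10 0 0;17 0 14 0 0;14 0 17 0 0")

```text
time: 3.28
ee_pos: [0.5537, 0.1479, 0.142]
tcp_rot: [-0.346, 3.109, -0.02]
contact_force: [0.2, 0.6, 3.5]
opening: -0.0
```

Run:
```python
from h import *
go(*[pr(-.11*np.cos(a)+.014*np.sin(a)+.011,-.057,.11*np.sin(a)+.014*np.cos(a)) for a in (.5,.3,.15,0)])
snap('side','s2')
im=cv2.imread('pics/s2.png')[60:240,130:370]; cv2.imwrite('pics/s2c.png',cv2.resize(im,None,fx=3,fy=3,interpolation=2))
```

```text
3.275 [0.5537 0.1479 0.142 ] 
 [[-0.975 -0.22   0.015]
 [-0.22   0.975 -0.011]
 [-0.012 -0.014 -1.   ]] 
 [ 0.193  0.304  1.836 -0.017  0.989 -1.59 ] [0.2 0.6 3.5] -0.0003164476975315173
tool mm [17.2 -0.4 16.7]
tool mm [28.5 -0.4 35.8]
tool mm [34.4 -0.3 51.3]
tool mm [38.  -0.1 67.5]
```

View pics/s2c.png

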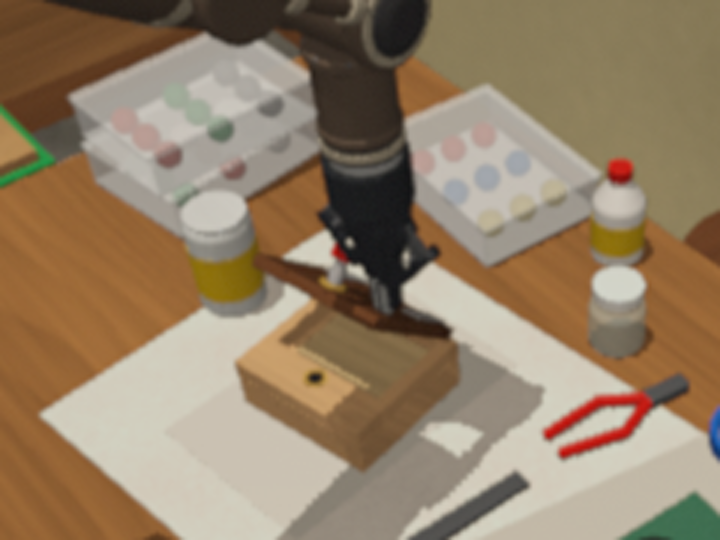

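The lid is about halfway and the cap at (340,252) is still beside the fingers. Continuing.

Request:
step_arm(series="17 -3 17 0 0;12 0 19 0 0;7 0 17 0 0;4 0 13 0 0;0 0 6 0 0")

```text
time: 3.95
ee_pos: [0.5221, 0.1375, 0.0767]
tcp_rot: [-0.341, 3.094, -0.016]
contact_force: [-1.7, 0.3, 3.2]
opening: 0.001
```

Run:
```python
from h import *
go(*[pr(-.11*np.cos(a)+.014*np.sin(a)+.011,-.057,.11*np.sin(a)+.014*np.cos(a)) for a in (.3,.15,0)])
```

```text
3.95 [0.5221 0.1375 0.0767] 
 [[-0.976 -0.217  0.029]
 [-0.218  0.976 -0.007]
 [-0.027 -0.013 -1.   ]] 
 [ 0.184  0.336  1.957 -0.017  0.821 -1.595] [-1.7  0.3  3.2] 0.001023278736870341
tool mm [ -5.8   1.9 -29.1]
tool mm [  0.4   2.  -13.7]
tool mm [4.1 2.1 2.5]
```

Press down in small steps until the force rises.

Request:
step_arm(series="0 0 4 0 0;0 0 4 0 0;0 0 4 0 0")

```text
time: 4.32
ee_pos: [0.5227, 0.1376, 0.0738]
tcp_rot: [-0.342, 3.102, -0.018]
contact_force: [-12.8, -2.2, 28.1]
opening: -0.002
```

Force is 28 N at z=0.074, the height of the closed lid's top face, so the lid is shut. I'll retreat straight up.

Request:
step_arm(series="0 0 -3 0 0;0 -3 -20 0 0;0 0 -50 0 85;0 0 -50 0 85;0 0 -30 0 85")

```text
time: 4.95
ee_pos: [0.5222, 0.1362, 0.2306]
tcp_rot: [-0.341, 3.099, -0.018]
contact_force: [0.6, -0.8, -0.5]
opening: 0.632
```

Run:
```python
from h import *
a=np.array([.569,-.191,0]);e=np.array([.397,-.2155,0]);u=(e-a)/np.linalg.norm(e-a);print(u,np.linalg.norm(e-a))
g=a+.065*u;go(g+[0,0,.25],g+[0,0,.13]);print(g)
snap('scene','c3');snap('side','s3')
a=cv2.imread('pics/c3.png')[160:260,340:480];b=cv2.imread('pics/s3.png')[110:210,190:330]
cv2.imwrite('pics/z3.png',cv2.resize(np.hstack([a,b]),None,fx=2.8,fy=2.8,interpolation=2))
```

```text
[-0.99000697 -0.14101843  0.        ] 0.17373615052717145
4.95 [0.5222 0.1362 0.2306] 
 [[-0.976 -0.217  0.025]
 [-0.218  0.976 -0.009]
 [-0.022 -0.014 -1.   ]] 
 [ 0.182  0.131  1.851 -0.015  1.136 -1.602] [ 0.6 -0.8 -0.5] 0.6323037314155516
tool mm [  89.9 -324.7  -16.9]
tool mm [  92.6 -323.   103.1]
[ 0.50464955 -0.2001662   0.        ]
```

View pics/z3.png

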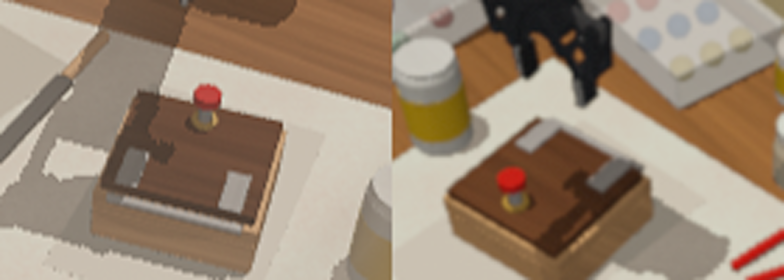

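The lid is flush and shut and the pin is up: the cap top is at about (414,193) in the scene view and (232.5,173) in the side view. Heading over to the mallet with the gripper open.

Request:
step_arm(series="15 -54 0 0.08 85;15 -54 0 0 85;15 -54 0 0 85;15 -54 0 0 85;15 -54 0 0 85")

```text
time: 5.68
ee_pos: [0.4929, -0.1453, 0.2291]
tcp_rot: [-0.227, 3.101, -0.014]
contact_force: [0.2, 0.6, 0.1]
opening: 0.994
```

Run:
```python
from h import *
print('cap',ray('scene',413.9,192.9,.114),ray('side',232.5,172.9,.114),'model',pr(-.115,0,.054))
a=np.array([.569,-.191,0]);u=np.array([-.990,-.141,0]);g=a+.064*u
go(g+[0,0,.2],g+[0,0,.026])
```

```text
cap [0.48850393 0.18888761 0.114     ] [0.48590888 0.18731274 0.114     ] model [0.48834382 0.19008497 0.114     ]
5.675 [ 0.4929 -0.1453  0.2291] 
 [[-0.989 -0.145  0.032]
 [-0.145  0.989 -0.007]
 [-0.031 -0.011 -0.999]] 
 [-0.375  0.075  1.917  0.006  1.117 -2.094] [0.2 0.6 0.1] 0.9938883614000283
tool mm [ -3.7 -55.7  29.8]
tool mm [  1.7 -53.7 203.7]
```

Request:
step_arm(series="0 -54 20 0 85;0 0 40 0 85;0 0 30 0 85;0 0 0 0 85")

```text
time: 6.18
ee_pos: [0.5025, -0.2068, 0.1333]
tcp_rot: [-0.213, 3.103, -0.015]
contact_force: [-0.1, 0.4, -0.0]
opening: 0.993
```

Run:
```python
from h import *
a=np.array([.569,-.191,0]);u=np.array([-.990,-.141,0]);g=a+.064*u
go(g+[0,0,.026])
for d in (0,.182,.064): print('expect px',proj('wrist',a+d*u+[0,0,.083 if d==0 else .058]))
snap('wrist','w4')
```

```text
6.175 [ 0.5025 -0.2068  0.1333] 
 [[-0.99  -0.136  0.032]
 [-0.137  0.991 -0.007]
 [-0.03  -0.012 -0.999]] 
 [-0.475  0.252  1.927  0.01   0.932 -2.189] [-0.1  0.4 -0. ] 0.9930320981265254
tool mm [ -0.8   7.5 107.3]
expect px [324.53677408 311.52114018]
expect px [326.09223555  27.79152271]
expect px [324.60192524 214.10469344]
```

View pics/w4.png

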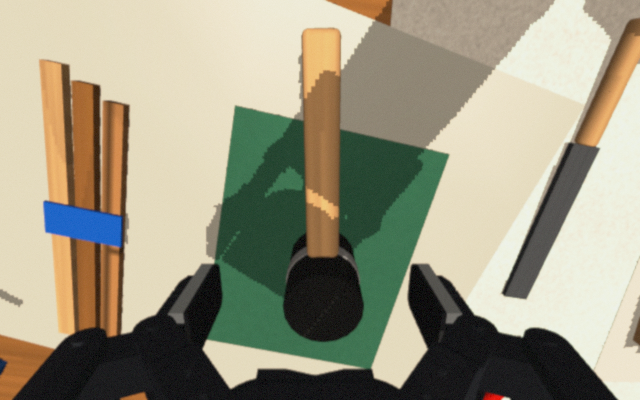

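The wrist view shows the handle running along x≈322 px (end at (321,29)) and the head top at (323,302), both within a few mm of what I expected. Nothing is in the way of the fingers. Descending.

Request:
step_arm(series="2 6 30 0 85;2 0 30 0 85;1 0 28 0 85;1 0 17 0 85;0 0 3 0 85")

```text
time: 6.85
ee_pos: [0.5087, -0.2051, 0.0312]
tcp_rot: [-0.217, 3.087, -0.03]
contact_force: [-0.4, -0.9, 0.5]
opening: 0.995
```

Run:
```python
from h import *
a=np.array([.567,-.191,0]);u=np.array([-.990,-.141,0]);g=a+.064*u
go(g+[0,0,.026])
```

```text
6.85 [ 0.5087 -0.2051  0.0312] 
 [[-0.989 -0.139  0.048]
 [-0.14   0.99  -0.016]
 [-0.046 -0.022 -0.999]] 
 [-0.467  0.416  1.966  0.012  0.709 -2.187] [-0.4 -0.9  0.5] 0.9945995361068668
tool mm [4.5 5.9 4.8]
```

Request:
step_arm(series="4 6 5 0 85;0 0 0 0 18;0 0 0 0 18;0 0 0 0 18;0 0 0 0 18")

```text
time: 7.48
ee_pos: [0.5068, -0.2006, 0.0293]
tcp_rot: [-0.217, 3.081, -0.034]
contact_force: [-0.1, 0.7, 0.3]
opening: 0.268
```

Request:
step_arm(series="0 0 0 0 10;0 0 0 0 10;0 0 -5 0 10;0 0 -10 0 10;0 0 -10 0 10")

```text
time: 8.1
ee_pos: [0.5026, -0.199, 0.0532]
tcp_rot: [-0.217, 3.087, -0.03]
contact_force: [0.4, -0.9, -2.8]
opening: 0.271
```

Run:
```python
from h import *
st()
```

```text
8.1 [ 0.5026 -0.199   0.0532] 
 [[-0.989 -0.14   0.048]
 [-0.14   0.99  -0.016]
 [-0.046 -0.022 -0.999]] 
 [-0.462  0.365  1.98   0.011  0.746 -2.181] [ 0.4 -0.9 -2.8] 0.27075728719538117
```

The mallet is held: 23 mm opening and about 2.8 N of weight. Lifting it and carrying it over to the press.

Request:
step_arm(series="0 0 -40 0 10;0 0 -50 0 10;0 0 -50 0 10;0 0 -35 0 10;0 20 0 0 10")

```text
time: 8.72
ee_pos: [0.4904, -0.1762, 0.2356]
tcp_rot: [-0.214, 3.085, -0.032]
contact_force: [0.3, 0.3, -3.7]
opening: 0.271
```

Request:
step_arm(series="3 45 0 0 10;3 45 0 0 10;3 45 0 0 10;3 45 0 0 10;3 45 0 0 10")

```text
time: 9.35
ee_pos: [0.4337, 0.0555, 0.2202]
tcp_rot: [-0.209, 3.101, -0.021]
contact_force: [-0.1, 0.6, -1.9]
opening: 0.271
```

Request:
step_arm(series="3 45 0 0 10;3 45 0 0 10;0 20 0 0 10;0 0 0 0 10")

```text
time: 9.85
ee_pos: [0.3995, 0.1712, 0.2086]
tcp_rot: [-0.221, 3.119, -0.02]
contact_force: [0.7, -0.6, -3.5]
opening: 0.27
```

Run:
```python
from h import *
s,M=st()
for h in(.064,): print('head face est',s['ee_pos']-h*M[:,0]+.026*M[:,2])
snap('scene','c5');snap('side','s5')
a=cv2.imread('pics/c5.png')[130:250,330:470];b=cv2.imread('pics/s5.png')[80:200,160:300]
cv2.imwrite('pics/z5.png',cv2.resize(np.hstack([a,b]),None,fx=2.8,fy=2.8,interpolation=2))
```

```text
9.85 [0.3995 0.1712 0.2086] 
 [[-0.99  -0.141  0.016]
 [-0.141  0.99  -0.012]
 [-0.014 -0.014 -1.   ]] 
 [ 0.316 -0.05   2.088 -0.018  1.092 -1.387] [ 0.7 -0.6 -3.5] 0.26991757806169053
head face est [0.46330618 0.1799513  0.18355749]
```

View pics/z5.png

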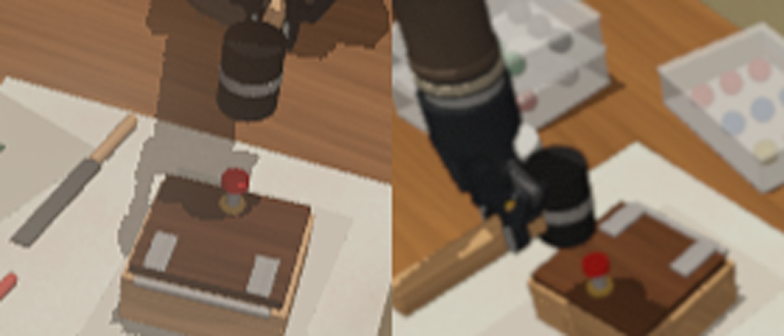

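The mallet is held level, with its head top at about (420,145) in the scene view and (218,139) in the side view, still on the robot side of the pin. I'll check those pixels against the estimate.

Run:
```python
from h import *
s,M=st()
f=s['ee_pos']-.064*M[:,0]+.026*M[:,2]; t=f-.08*M[:,2]
for n in('scene','side'): print(n,proj(n,t),proj(n,f))
print(ray('scene',420,145,t[2]),ray('side',218,139,t[2]),t)
d=np.array([.4875,.1887,.185])-f; print('move',np.round(M.T@d*1e3,1))
```

```text
9.95 [0.4002 0.1698 0.209 ] 
 [[-0.99  -0.139  0.016]
 [-0.139  0.99  -0.012]
 [-0.014 -0.015 -1.   ]] 
 [ 0.313 -0.051  2.088 -0.019  1.093 -1.388] [-0.4  0.4 -3.3] 0.26830244460327174
scene [421.1652227  142.27078421] [417.09889403 166.93864036]
side [218.05999395 136.41269293] [223.73905818 159.81160811]
[0.47528225 0.18194892 0.26386656] [0.45716521 0.1710538  0.26386656] [0.46269652 0.17934218 0.26386656]
move [-24.7   7.   -0.9]
```

Request:
step_arm(series="-13 4 0 0 10;-12 4 0 0 10;0 0 0 0 10;0 0 0 0 10")

```text
time: 10.45
ee_pos: [0.4264, 0.1798, 0.2086]
tcp_rot: [-0.211, 3.119, -0.022]
contact_force: [-0.1, 0.8, -3.1]
opening: 0.27
```

Run:
```python
from h import *
s,M=st()
f=s['ee_pos']-.064*M[:,0]+.026*M[:,2]
d=np.array([.4875,.1887,.185])-f; print(f,'move',np.round(M.T@d*1e3,1))
```

```text
10.45 [0.4264 0.1798 0.2086] 
 [[-0.991 -0.134  0.016]
 [-0.135  0.991 -0.013]
 [-0.014 -0.015 -1.   ]] 
 [ 0.317  0.009  2.03  -0.02   1.091 -1.38 ] [-0.1  0.8 -3.1] 0.2704543478268459
[0.49025689 0.18809244 0.18347462] move [ 2.6  0.9 -1.6]
```

The mallet face is about 70 mm above the pin and within 3 mm of its axis. Striking.

Request:
step_arm(series="0 0 30 0 10;0 0 32 0 10;0 0 32 0 10;0 0 -50 0 10;0 0 -45 0 10")

```text
time: 11.08
ee_pos: [0.4231, 0.1779, 0.2039]
tcp_rot: [0.208, -3.134, 0.027]
contact_force: [1.0, 0.2, -2.8]
opening: 0.27
```

Run:
```python
from h import *
s,M=st()
f=s['ee_pos']-.064*M[:,0]+.026*M[:,2]; print(f)
snap('scene','c6');snap('side','s6')
a=cv2.imread('pics/c6.png')[130:250,330:470];b=cv2.imread('pics/s6.png')[80:200,160:300]
cv2.imwrite('pics/z6.png',cv2.resize(np.hstack([a,b]),None,fx=2.8,fy=2.8,interpolation=2))
```

```text
11.075 [0.4231 0.1779 0.2039] 
 [[-0.991 -0.132  0.001]
 [-0.132  0.991 -0.017]
 [ 0.002 -0.017 -1.   ]] 
 [ 0.315  0.018  2.032 -0.019  1.097 -1.38 ] [ 1.   0.2 -2.8] 0.2700765234113735
[0.48660026 0.1858526  0.17780935]
```

View pics/z6.png

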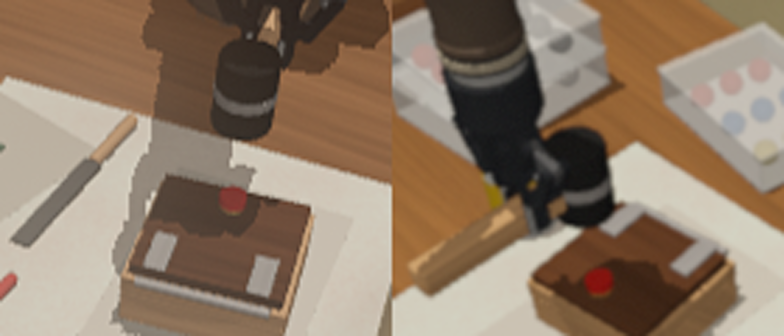

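The pin has gone down almost to the lid, with the cap face now at about (414,198.5) in the scene view. I'll compare its height with the home position.

Run:
```python
from h import *
for z in(.114,.099,.094,.089): print(z,proj('scene',[.4875,.1887,z]),proj('side',[.4875,.1887,z]))
for f in('c3','c6','s3','s6'):
    im=cv2.imread(f'pics/{f}.png').astype(int); m=(im[:,:,2]>110)&(im[:,:,1]<60)&(im[:,:,0]<60)
    if f in('c6','s6'): m=(im[:,:,2]>75)&(im[:,:,1]<45)&(im[:,:,0]<45)
    y0,x0=(175,395) if f[0]=='c' else (160,220); ys,xs=np.nonzero(m[y0:y0+40,x0:x0+35]); print(f,xs.min()+x0,xs.max()+x0,ys.min()+y0,ys.max()+y0,len(xs))
```

```text
0.114 [413.99697279 192.67279829] [232.6943369  172.37005069]
0.099 [413.41394799 196.73516618] [233.44371385 176.14255216]
0.094 [413.2216586  198.07498948] [233.6904304  177.38456862]
0.089 [413.03038182 199.40775725] [233.93563265 178.61896188]
c3 410 418 195 198 19Traceback (most recent call last):
  File "<stdin>", line 6, in <module>
    return umr_minimum(a, axis, None, out, keepdims, initial, where)
ValueError: zero-size array to reduction operation minimum which has no identity
```

The pixels point to home, but 1 px is about 4 mm of height. I'll press down again and read the force to settle it.

Request:
step_arm(series="-1 3 35 0 10;0 0 35 0 10;0 0 12 0 10;0 0 6 0 10;0 0 6 0 10")

```text
time: 11.8
ee_pos: [0.4281, 0.1807, 0.1133]
tcp_rot: [-0.205, 3.125, -0.022]
contact_force: [-17.3, -2.8, 28.2]
opening: 0.27
```

Run:
```python
from h import *
s,M=st()
print(s['ee_pos']-.064*M[:,0]+.026*M[:,2])
```

```text
11.8 [0.4281 0.1807 0.1133] 
 [[-0.991 -0.131  0.011]
 [-0.131  0.991 -0.013]
 [-0.009 -0.014 -1.   ]] 
 [ 0.316  0.156  2.095 -0.021  0.883 -1.372] [-17.3  -2.8  28.2] 0.27049442279880753
[0.49185115 0.18870966 0.08787394]
```

The force is 28 N, well above what the pin takes to move, and the face is at z≈0.088 against 0.089 for home. The pin is fully home. Lifting and carrying the mallet back.

Request:
step_arm(series="0 0 -20 0 10;0 0 -45 0 10;0 0 -45 0 10;0 0 -10 0 10;0 0 0 0 10")

```text
time: 12.42
ee_pos: [0.4279, 0.1827, 0.2383]
tcp_rot: [-0.204, 3.12, -0.019]
contact_force: [-0.1, 0.9, -4.5]
opening: 0.267
```

Request:
step_arm(series="-3 -45 0 0 10;-3 -45 0 0 10;-3 -45 0 0 10;-3 -45 0 0 10;-3 -45 0 0 10")

```text
time: 13.05
ee_pos: [0.4673, -0.0415, 0.23]
tcp_rot: [0.218, -3.133, 0.016]
contact_force: [0.8, -0.3, -3.6]
opening: 0.268
```

Request:
step_arm(series="-3 -45 0 0 10;-3 -45 0 0 10;-3 -45 0 0 10;0 0 0 0 10")

```text
time: 13.55
ee_pos: [0.4902, -0.18, 0.2203]
tcp_rot: [0.21, -3.119, 0.008]
contact_force: [-0.9, 0.6, -2.3]
opening: 0.269
```

Run:
```python
from h import *
go([.506,-.2,.0293])
snap('scene','c7');snap('side','s7')
a=cv2.imread('pics/c7.png')[70:220,210:350];b=cv2.imread('pics/s7.png')[150:300,270:410]
cv2.imwrite('pics/z7.png',cv2.resize(np.hstack([a,b]),None,fx=2.8,fy=2.8,interpolation=2))
```

```text
13.55 [ 0.4902 -0.18    0.2203] 
 [[-0.991 -0.134 -0.015]
 [-0.134  0.991 -0.006]
 [ 0.016 -0.004 -1.   ]] 
 [-0.428  0.129  1.876 -0.013  1.148 -2.128] [-0.9  0.6 -2.3] 0.2686792435371973
tool mm [-16.  -21.1 190.8]
```

View pics/z7.png

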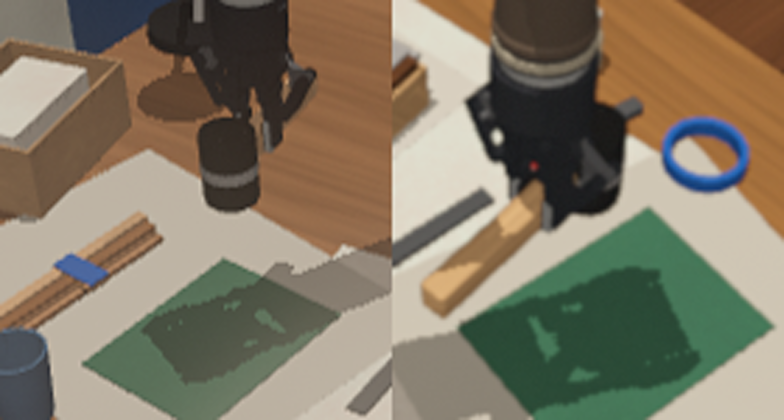

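The mallet hangs nearly upright over the mat. Lowering it.

Request:
step_arm(series="-8 -11 35 0 10;-8 -10 40 0 10;0 0 40 0 10;0 0 40 0 10;0 0 15 0 10")

```text
time: 14.28
ee_pos: [0.5043, -0.1893, 0.0434]
tcp_rot: [0.225, -3.115, -0.001]
contact_force: [-1.0, 0.2, -2.5]
opening: 0.272
```

Run:
```python
from h import *
go([.506,-.2,.0293])
```

```text
14.275 [ 0.5043 -0.1893  0.0434] 
 [[-0.989 -0.143 -0.019]
 [-0.143  0.99  -0.001]
 [ 0.019  0.002 -1.   ]] 
 [-0.435  0.412  1.937 -0.012  0.81  -2.141] [-1.   0.2 -2.5] 0.272105483321372
tool mm [ -0.4 -10.9  14.1]
```

Request:
step_arm(series="0 0 5 0 10;0 0 4 0 10;0 0 2 0 10")

```text
time: 14.65
ee_pos: [0.5054, -0.1883, 0.0333]
tcp_rot: [0.228, -3.116, 0.0]
contact_force: [-0.1, -0.1, -3.5]
opening: 0.267
```

Request:
step_arm(series="0 0 2 0 10;0 0 2 0 10")

```text
time: 14.9
ee_pos: [0.5071, -0.1892, 0.0312]
tcp_rot: [0.228, -3.12, 0.004]
contact_force: [0.2, -0.1, -3.9]
opening: 0.274
```

Request:
step_arm(series="0 0 2 0 10;0 0 2 0 10")

```text
time: 15.15
ee_pos: [0.5073, -0.1896, 0.0289]
tcp_rot: [0.228, -3.12, 0.004]
contact_force: [-8.2, 3.1, 15.9]
opening: 0.27
```

Contact with the mat at z=0.029, matching the grasp height. Releasing.

Request:
step_arm(series="0 0 -1 0 40;0 0 0 0 60;0 0 0 0 85;0 0 0 0 85;0 0 0 0 85")

```text
time: 15.78
ee_pos: [0.5099, -0.1908, 0.0317]
tcp_rot: [0.227, -3.125, 0.008]
contact_force: [0.4, -0.8, 0.5]
opening: 0.995
```

Request:
step_arm(series="0 0 -15 0 85;0 0 -35 0 85;0 0 -45 0 85;0 0 -50 0 85;0 0 -40 0 85")

```text
time: 16.4
ee_pos: [0.5088, -0.1886, 0.2213]
tcp_rot: [0.227, -3.119, 0.002]
contact_force: [0.6, 0.0, -0.3]
opening: 0.997
```

Request:
step_arm(series="45 0 -20 0 85;45 0 -20 0 85;0 0 0 0 85;0 0 0 0 85")

```text
time: 16.9
ee_pos: [0.4221, -0.2033, 0.2728]
tcp_rot: [-0.229, 3.133, -0.017]
contact_force: [-0.3, -0.2, -1.2]
opening: 0.999
```

Run:
```python
from h import *
st()
snap('scene','c8');snap('side','s8')
a=cv2.imread('pics/c8.png')[110:260,200:460];b=cv2.imread('pics/s8.png')[110:330,190:450]
cv2.imwrite('pics/z8.png',cv2.resize(np.vstack([a,b]),None,fx=1.6,fy=1.6,interpolation=2)[:600])
```

```text
16.9 [ 0.4221 -0.2033  0.2728] 
 [[-0.989 -0.146  0.001]
 [-0.146  0.989 -0.011]
 [ 0.001 -0.011 -1.   ]] 
 [-0.536 -0.044  1.946 -0.009  1.234 -2.25 ] [-0.3 -0.2 -1.2] 0.9991709129697414
```

View pics/z8.png

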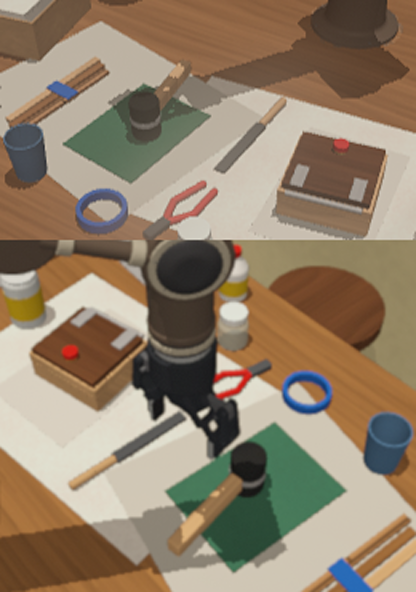

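The mallet stands upright near the middle of the mat (its head at (145,112) in the upper view). The lid is shut, the pin is low, and the bystanders look unmoved. Handing in.

```bash
python3 -c "
from h import *
print(manip.close_job())"
```

```text
the job is handed in; nothing more can be done
None
```

The job is handed in, and my last checks found nothing wrong; the hand-in gives no verdict. It took about 17 s of robot time, out of the 58 s allowed.

- **Lid:** I pushed it shut with closed fingertips beside the pin. It met 28 N of resistance at z = 0.074 m, the height of the closed lid's top face.
- **Pin:** I held the mallet about 70 mm over the pin, struck it once at roughly 0.25 m/s, then pressed to check. The mallet's face stopped at z ≈ 0.088 m under 28 N, where fully home is 0.089 m. The camera alone could only place the pin to about 4 mm, so this rests on the force check. I did not measure the pin's speed during the blow.
- **Mallet:** It is back on its head near the middle of the mat and was released at the height where I gripped it.
- **Last pictures:** They show the mallet upright, the lid shut with the pin low, the gripper clear, and the bystanders apparently where they were. I judged the bystanders by eye. The blank is under the shut lid, so I could not see it at the end.

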